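Pull a spring-return slide to its mark with the pull pin

ROBOT

A 6-joint arm with a two-finger parallel gripper is mounted at the origin on a cart in front of the work surface, level with it; the furniture and walls round the work are solid. World frame = base frame: x ahead of the robot, y to its left, z up, the work surface at z = 0. Lengths are in m, angles in degrees, forces in N, time in s.
With the tool pointing down it reaches from about 0.25 to 0.725 m from the base axis. Payload 9.7 kg.
Tool frame: the origin (TCP) lies on the centre line of the jaws, within the pads' length; the fingertips stand 22 mm ahead of it and the grasp point (between the pads) lies 3 mm ahead of it; z points along the fingers, y is the direction in which the jaws open and shut (so a half turn about z gives the same grasp; the last joint's range is limited). The gripper opens to 85 mm and grips with 20 to 120 N. Pads are 22 mm wide; open, the fingers measure 114 mm over their backs; the gripper's body (76 mm by 85 mm) begins 54 mm behind the grasp point. The pads swing forward as they close: fully open they stand 13 mm farther back than shut.
Start: joints at [-68.698, 4.979, 10.078, 95.1, 0, 90], TCP at [0.2, -0.512, 0.253] pointing down, gripper open.
Joint ranges: [-179.16, 179.16], [-48.56, 103.87], [-65.8, 70.77], [-126.05, 130.52], [-82.76, 87.17], [-180, 180]. Speed limits (degrees/s): [127.2, 127.2, 147.25, 180, 180, 180].

INTERFACE

Orientations are given as [roll, pitch, yaw] about the fixed x, y, z axes, in that order (R = Rz(yaw) Ry(pitch) Rx(roll)).
In Python, from workcell import get_obs, camera, camera_params, job_done gives the robot as it stands.
- The arm moves only by the tool servo_tool, never from a script. Its argument "steps" is a list of rows, each an object of numbers: "x", "y", "z": the shift along the world's x, y, z in mm; "yaw": the turn about the world's z in degrees. A call has 1 to 12 rows; each row is the pose to reach, as a shift and turn from the pose measured when the call began; what a row does not reach only later rows make up. A row lasts 1/8 s, in which the tool goes at most 62.5 mm and 10.7 degrees, less where a joint would pass 70% of its speed; a pose out of reach is approached as far as the arm can. A call with a gripper value outside its range is refused whole. "grip" is the finger opening in mm, from 0 to 85.4, set as the call begins (left out, the last holds). The fingers move at their own pace and stop on an object; "grip_force" is the grip in N (left out, the last holds). Time passes only in rows, so rows that repeat a pose let the fingers close. It gives the time, the measured TCP pose, the force and the opening at its end, in the units of the state.
- get_obs(): the state, without advancing time (a new reading comes with each control period).
- camera(name): name is "side" or "top"; returns (picture, depth): 420x560x3 uint8, red, green, blue; 420x560 float32, m along the optical axis (not along the pixel's ray), 0 where there is no reading.
- camera_params(name): a dict with "intrinsics" (3x3 intrinsics, pixels), "D" ([k1, k2, p1, p2, k3] as OpenCV has them; the pictures are not rectified), "rvec" (rotation vector, rad) and "tvec" (3), from world to camera coordinates, as OpenCV has them. Camera axes: x right, y down, z forward; pixel columns grow to the right and rows downward; lengths in m; the calibration is good to about 2 mm. A picture is of the moment at which its call begins. camera_params takes no time and is no camera call.
- job_done(): hands the job in, once; it reports no verdict.
The state is a dict: "time": time; "q": joint angles; "qd": joint speeds; "joint_efforts": joint torques, N m; "ee_pos": TCP position; "tcp_rot": TCP orientation; "wrist_force": force on the tool from outside, world axes, zero at the start; "torque": the same for the moment, N m; "opening": finger opening in m.
Only numpy, scipy, OpenCV 4.12 (cv2) and the standard library are available. Lean on these libraries where they do the work, as an engineer would, in place of code of your own. Each camera call takes 0.05 s, during which the arm holds its last target.

TASK

Take the green-headed pull pin out of the rack and push it all the way down into the socket of the spring-return slide, while the slide is still home. Then pull the slide out by that pin, gripping only the pin's head, until the pointer stands at the red mark, and finish there still gripping the pin and holding the slide against its spring: do not let go. Leave the black-headed pin in the rack, and the screw jar and the aluminium block with the trial masses where they stand.

Things in the scene. Friction and masses are not known exactly. Their poses are not given: they have to be found in the camera images.
- green_pin_head (a point): Centre of the round green head (16 mm diameter, 34 mm tall) of the steel pull pin, which stands upright in the rack, this point 63 mm above the bench. Under the head: a flange 22 mm in diameter, 4 mm thick, resting on the rack's top; then an 8 mm shank, 30 mm long, with a tapered foot 51 mm below this point. About 40 g; z up along the pin.
- green_pin_tip (a point): Centre of the foot of the green pin's shank, 51 mm below the centre of its head along the pin's axis.
- black_pin_head (a point): Centre of the black head of a second pin of the same size, in the rack's other hole, 74 mm from the green one; it stays there.
- rack: Fixed wooden block that carries the two pins, 50 mm (its x) by 126 mm (its y) by 42 mm high, origin at the centre of its underside; holes 37 mm either side of its centre along its y. Which pin is in which hole changes.
- fixture: Fixed slide fixture: aluminium base 230 mm (x) by 124 mm (y), two dark end plates, two guide rods along x, a grey spring barrel at the +x end; the free -x end faces the robot more or less. Origin on its underside, below the slide's mid-line. Nothing on it is higher than 48 mm above the bench.
- socket_mouth (a point): Centre of the socket's mouth, in the middle of the sliding block's top face, 48 mm above the bench. Round hole straight down, 10.5 mm in diameter, 32 mm deep, mouth chamfered by 3 mm. With the pin fully home its flange rests on the block's top: head centre 21 mm above this point, foot 30 mm below it. Axes as the fixture's, z up.
- carriage (a joint): Travel of the slide, a blue block on the guide rods (44 mm x by 80 mm y, top 48 mm above the bench), in m: 0 = home, growing as it is pulled along the fixture's -x; end stop at 0.070. The spring pulls it home with about 4.5 N at 0 and 1 N more for each 10 mm of travel.
- pointer_tip (a point): Tip of the yellow pointer on the block's -y side; it moves with the block. 2 mm wide.
- mark_mid (a point): Middle of the red mark, a red clip 9 mm wide (along the fixture's x) on the white scale rail beside the pointer's path, 28 to 52 mm from the pointer's home place; axes as the fixture's. The slide is at the mark when pointer tip and this point have the same place along the fixture's x.
- screw_jar: Clear jar of small screws with a grey cap, 49 mm in diameter, 58 mm tall, origin at the centre of its underside; to be left alone.
- trial_block: Aluminium block with three brass trial masses on it, 32 x 56 x 27 mm, origin at the centre of its underside; to be left alone.
Mind the look-alikes: they are no part of the job. What is meant by the part that bears green_pin_head is not pink, and is the smaller of those in its own colour. There is more than one size of the part that bears black_pin_head; the job needs the smaller.

How it is judged (in metres and radians):
On the way:
1. the green pin is fully down in the socket while the slide is still home (z of green_pin_tip in the frame of socket_mouth below -0.026 m and horizontal distance between green_pin_tip and socket_mouth below 0.006 m and value of joint carriage below 0.006 m), for 0.1 s.
At the end, for the whole second after the job is handed in: Pointer tip within 4.5 mm of the red mark's middle along the slide and still; green pin in the socket (foot 24 mm or more below the mouth, within 6 mm of its axis) and held by the fingers (over 3 N); robot not pressing on the fixture (under 1 N); black pin in its hole (moved under 15 mm) (x of pointer_tip in the frame of mark_mid between -0.0045 and 0.0045 m and velocity of joint carriage between -0.005 and 0.005 m/s and z of green_pin_tip in the frame of socket_mouth below -0.024 m and horizontal distance between green_pin_tip and socket_mouth below 0.006 m and contact force between the fingers and green_pin above 3 N and contact force between each of the arm, the fingers and fixture below 1 N and z of black_pin_head in the frame of rack below 0.068 m and distance of black_pin_head from where it was at the start of the episode below 0.015 m); the arm keeps its last pose, push and grip.
It fails at once if the black pin is pulled out of the rack or knocked aside (distance of black_pin_head from where it was at the start of the episode above 0.02 m).
It fails at once if the screw jar is pushed away (distance of screw_jar from where it was at the start of the episode above 0.03 m).
It fails at once if the trial block is pushed away (distance of trial_block from where it was at the start of the episode above 0.03 m).
It fails at once if the gripper pulls the slide by the block itself instead of by the pin (contact force between the fingers and fixture above 3 N and value of joint carriage above 0.012 m).
It also fails if it takes over 48 s, if anything falls off the work surface, if the arm or the gripper's body presses on something with over 40 N, if the wrist force passes 120 N, or if a joint passes its speed limit or range.

## Working session

There is one attempt and no reset: what is moved stays moved. The work goes in short steps, Python scripts to look and compute and a tool call to move; the robot and the scene stay as the last step left them, time stands still between calls to the robot, and variables do not carry over. Pictures are saved under pics/ and viewed, and the job is handed in when it is done.

Besides the shell and the picture viewer there is one more tool, called after "Call:" as name([rows], argument=value, ...), one row to a line, values as JSON. servo_tool: Moves the arm, as the interface text tells. Its arguments: {"type":"object","properties":{"steps":{"type":"array"},"grip":{"type":"number"},"grip_force":{"type":"number"}},"required":["steps"]}

```bash
mkdir -p pics
cat > h.py <<'E'
import numpy as np,cv2
from workcell import *
def snap(n,tag):
    p,d=camera(n); cv2.imwrite(f'pics/{tag}.png',p[:,:,::-1]); np.savez(f'pics/{tag}.npz',p=p,d=d); return p,d
def ray(n,u,v):
    c=camera_params(n);K=np.array(c['intrinsics'],float);R=cv2.Rodrigues(np.array(c['rvec'],float))[0];t=np.array(c['tvec'],float).ravel()
    q=cv2.undistortPoints(np.array([[[u,v]]],float),K,np.array(c['D'],float)).ravel()
    return -R.T@t, R.T@np.array([q[0],q[1],1.])
def atz(n,u,v,z):
    o,d=ray(n,u,v); return o+d*(z-o[2])/d[2]
def atd(n,u,v,dep):
    o,d=ray(n,u,v); return o+d*dep
def proj(n,P):
    c=camera_params(n); return cv2.projectPoints(np.array(P,float).reshape(-1,3),np.array(c['rvec'],float),np.array(c['tvec'],float),np.array(c['intrinsics'],float),np.array(c['D'],float))[0].reshape(-1,2)
def crop(tag,u0,v0,u1,v1,s,out):
    p=np.load(f'pics/{tag}.npz')['p'][v0:v1,u0:u1,::-1]
    cv2.imwrite(f'pics/{out}.png',cv2.resize(p,None,fx=s,fy=s,interpolation=cv2.INTER_CUBIC))
E
python3 - <<'E'
from h import *
snap('top','t0');snap('side','s0')
o=get_obs();print(o)
for n in('top','side'):
    print(n,ray(n,280,210))
E
```

```text
{'time': 0.1, 'q': array([-6.86977711e+01,  5.00870386e+00,  1.00411738e+01,  9.50998604e+01,
       -8.87759396e-04,  9.00017033e+01]), 'qd': array([ 0.01718859, -0.12842752,  0.10098753,  0.00882295,  0.06110935,
       -0.00711721]), 'joint_efforts': array([ 9.88869870e-04, -5.21562803e+01,  4.65650976e+01,  1.60376891e-02,
        5.69621227e-05,  3.68357291e-06]), 'ee_pos': array([ 0.1997433 , -0.5122674 ,  0.25266623]), 'tcp_rot': array([-1.79932610e+02,  8.89762198e-04,  2.13005267e+01]), 'wrist_force': array([ 0.53312253, -0.25111247, -0.65187554]), 'torque': array([-0.00604989, -0.0146246 ,  0.00096582]), 'opening': 0.08523904201663018}
top (array([ 0.46246895, -0.23975903,  1.09944564]), array([ 0.08154492, -0.03185011, -0.99621214]))
side (array([ 0.44593154, -0.94860721,  0.54294027]), array([ 0.12875089,  0.80794305, -0.57508485]))
```

View pics/t0.png

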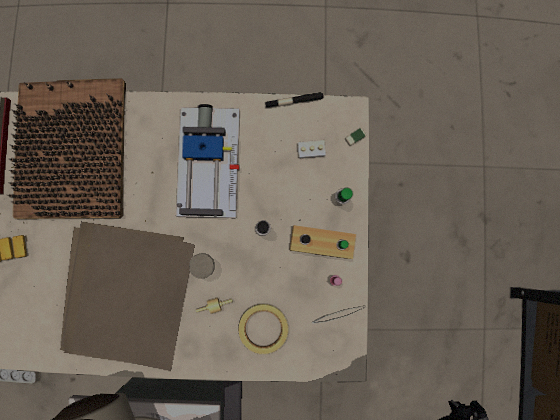

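View pics/s0.png

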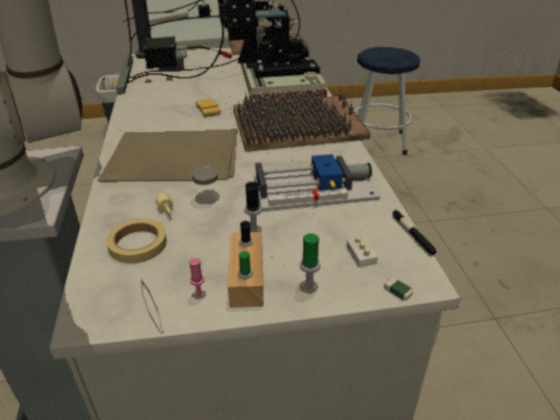

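The top view shows these candidates:
- green head in the rack at (343,244)
- larger green pin free-standing at (344,195)
- pink pin at (335,281)
- black pin in the rack at (305,240)
- larger black pin at (262,228)

By the description the target is the green one in the rack. I'll check that in a close crop.

Run:
```python
from h import *
crop('t0',280,180,370,290,6,'c1');crop('t0',170,95,250,225,4.6,'c2')
crop('s0',180,170,340,310,5,'c3')
for n,u,v,z in [('top',343.5,244,.08),('side',244.5,263,.063),('top',305.5,239.5,.08),('top',202,146.5,.048),('top',344,195,.1),('top',262,228,.1),('top',202,266,.058),('top',312,149,.027)]: print(n,u,v,atz(n,u,v,z))
```

```text
top 343.5 244 [ 0.48319528 -0.3952645   0.08      ]
side 244.5 263 [ 0.48167665 -0.39661035  0.063     ]
top 305.5 239.5 [ 0.49047054 -0.32211233  0.08      ]
top 202 146.5 [ 0.67237621 -0.11521342  0.048     ]
top 344 195 [ 0.5753301  -0.39229116  0.1       ]
top 262 228 [ 0.50979332 -0.2386831   0.1       ]
top 202 266 [ 0.43544675 -0.12376174  0.058     ]
top 312 149 [ 0.67657062 -0.33708182  0.027     ]
```

View pics/c1.png

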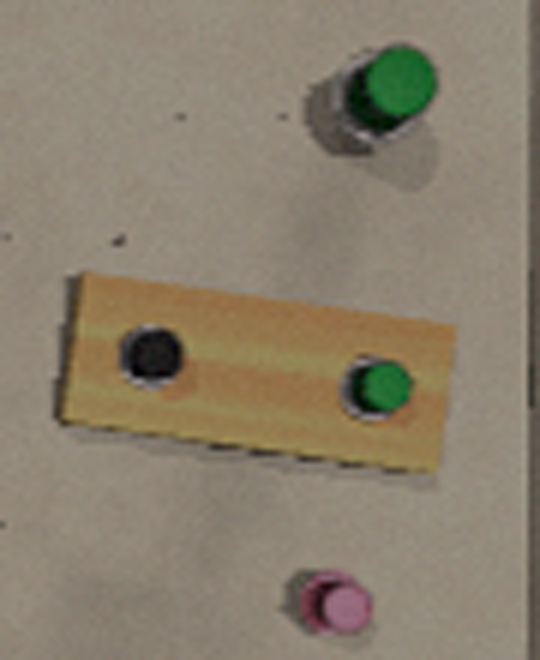

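View pics/c2.png

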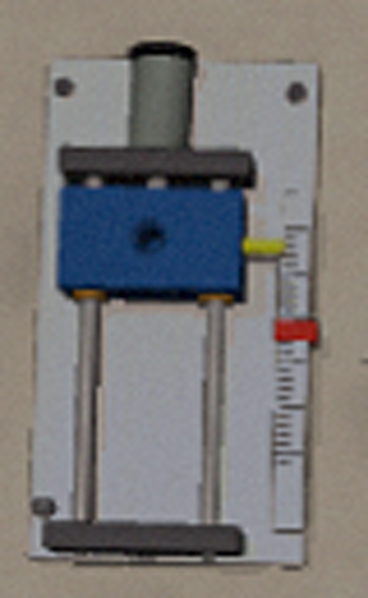

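View pics/c3.png

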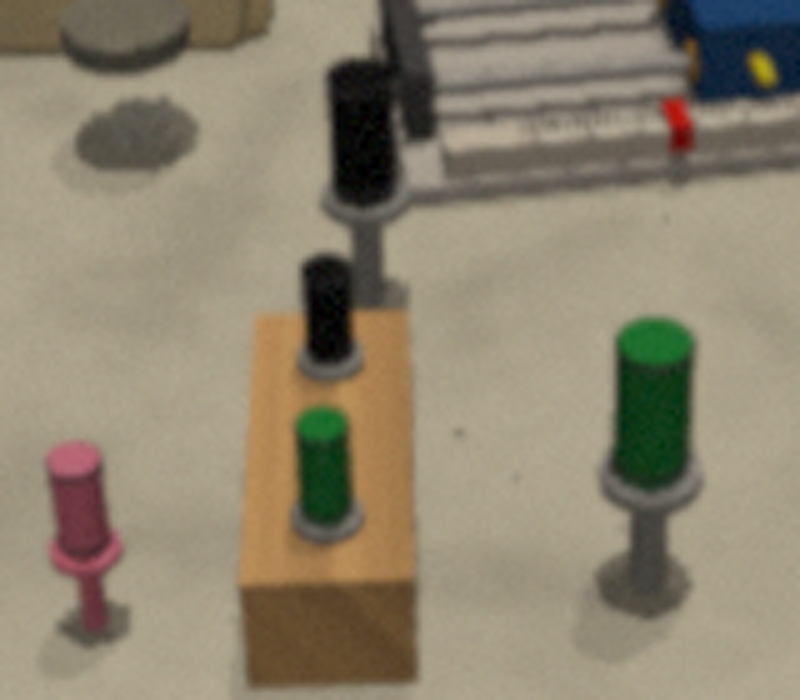

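Run:
```python
from h import *
def f(tag,u0,v0,s,pts,z,n):
    for (x,y) in pts:
        u=(x+.5)/s-.5+u0;v=(y+.5)/s-.5+v0
        print(tag,(round(u,1),round(v,1)),atz(n,u,v,z).round(4))
f('green top',280,180,6,[(386,387)],.08,'top')
f('green top side',180,170,5,[(323,423)],.08,'side')
f('blk top',280,180,6,[(156,353)],.08,'top')
f('blk top side',180,170,5,[(326,268)],.08,'side')
f('socket',170,95,4.6,[(149,236)],.048,'top')
f('block corners TL TR BR BL',170,95,4.6,[(61,186),(243,188),(240,298),(57,290)],.048,'top')
f('base corners TL TR BR BL',170,95,4.6,[(50,62),(320,66),(304,565),(30,556)],.01,'top')
f('rail',170,95,4.6,[(311,205),(302,530)],.02,'top')
f('ptr/mark',170,95,4.6,[(283,247),(296,330)],.025,'top')
crop('s0',245,140,395,220,5.3,'c4')
d=np.load('pics/t0.npz')['d']
for u,v in [(223,149),(228,148),(234,167),(231,149),(234,190),(202,142),(188,187),(182,170)]:
    print(u,v,atd('top',u,v,d[v,u]).round(4))
```

```text
green top (343.9, 244.1) [ 0.483  -0.3961  0.08  ]
green top side (244.2, 254.2) [ 0.482  -0.3972  0.08  ]
blk top (305.6, 238.4) [ 0.4925 -0.3222  0.08  ]
blk top side (244.8, 223.2) [ 0.4906 -0.3239  0.08  ]
socket (202.0, 145.9) [ 0.6736 -0.1152  0.048 ]
block corners TL TR BR BL (182.9, 135.0) [ 0.695  -0.0759  0.048 ]
block corners TL TR BR BL (222.4, 135.5) [ 0.6956 -0.1554  0.048 ]
block corners TL TR BR BL (221.8, 159.4) [ 0.6471 -0.1556  0.048 ]
block corners TL TR BR BL (182.0, 157.7) [ 0.649 -0.076  0.048]
base corners TL TR BR BL (180.5, 108.1) [ 0.761  -0.0624  0.01  ]
base corners TL TR BR BL (239.2, 109.0) [ 0.7614 -0.1854  0.01  ]
base corners TL TR BR BL (235.7, 217.4) [ 0.5345 -0.1845  0.01  ]
base corners TL TR BR BL (176.1, 215.5) [ 0.5358 -0.0624  0.01  ]
rail (237.2, 139.2) [ 0.6948 -0.1837  0.02  ]
rail (235.3, 209.8) [ 0.5492 -0.1837  0.02  ]
ptr/mark (231.1, 148.3) [ 0.6744 -0.1721  0.025 ]
ptr/mark (234.0, 166.3) [ 0.6373 -0.1789  0.025 ]
223 149 [ 0.6709 -0.1563  0.034 ]
228 148 [ 0.6732 -0.1663  0.0337]
234 167 [ 0.6356 -0.1792  0.0276]
231 149 [ 0.672  -0.1722  0.0301]
234 190 [ 0.5892 -0.1803  0.0233]
202 142 [ 0.6816 -0.1148  0.0477]
188 187 [ 0.5927 -0.0874  0.0282]
182 170 [ 0.6299 -0.0711  0.0103]
```

View pics/c4.png

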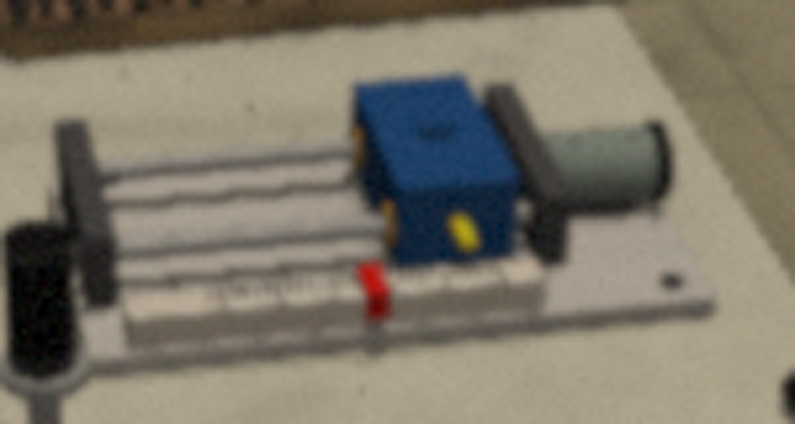

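Call:
servo_tool([
  {"x": 40, "y": 16, "yaw": 10},
  {"x": 80, "y": 33, "yaw": 20},
  {"x": 120, "y": 50, "yaw": 30},
  {"x": 160, "y": 66, "yaw": 40},
  {"x": 200, "y": 82, "yaw": 50},
  {"x": 240, "y": 99, "yaw": 60},
  {"x": 282, "y": 116, "z": -40, "yaw": 69},
  {"x": 282, "y": 116, "z": -80, "yaw": 69},
  {"x": 282, "y": 116, "z": -100, "yaw": 69},
  {"x": 282, "y": 116, "z": -100, "yaw": 69},
], grip=45, grip_force=60)

```text
schema error: expected keys x, y, z, yaw
```

Run:
```python
from h import *
o=get_obs();print(o['time'],o['ee_pos'],o['tcp_rot'],o['opening'],o['wrist_force'])
snap('side','s1');crop('s1',180,150,340,310,4.5,'c5')
print(atz('side',(434.5)/5.3-.5+245,(131.5)/5.3-.5+140,.048))
```

```text
0.1 [ 0.1997433  -0.5122674   0.25266623] [-1.79932610e+02  8.89762198e-04  2.13005267e+01] 0.08523904201663018 [ 0.53312253 -0.25111247 -0.65187554]
[ 0.67127426 -0.11538122  0.048     ]
```

View pics/c5.png

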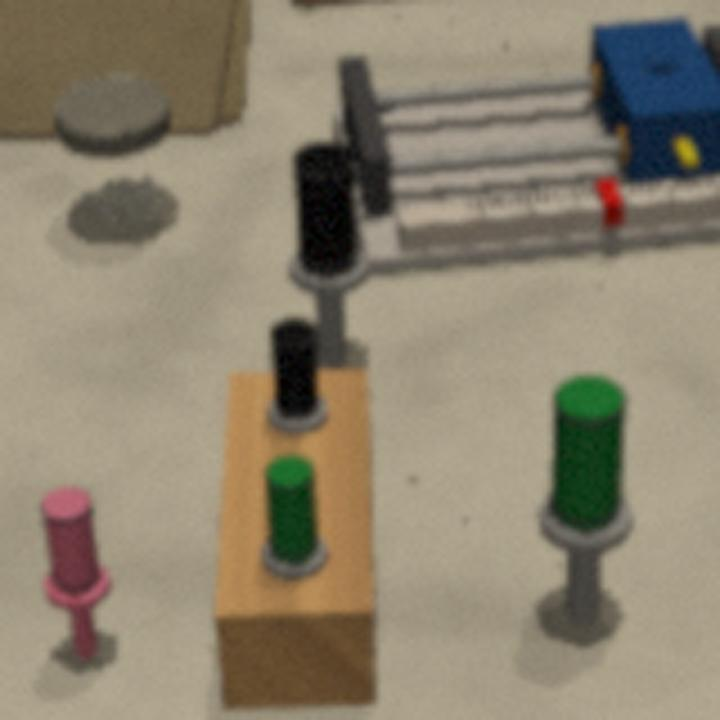

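The move was refused because every row needs all four keys. The crop confirms the choice: the small green head sits in the rack at about side (244,254), and the larger green pin stands free to its right.

Call:
servo_tool([
  {"x": 40, "y": 16, "z": 0, "yaw": 10},
  {"x": 80, "y": 33, "z": 0, "yaw": 20},
  {"x": 120, "y": 50, "z": 0, "yaw": 30},
  {"x": 160, "y": 66, "z": 0, "yaw": 40},
  {"x": 200, "y": 82, "z": 0, "yaw": 50},
  {"x": 240, "y": 99, "z": 0, "yaw": 60},
  {"x": 282, "y": 116, "z": -40, "yaw": 69},
  {"x": 282, "y": 116, "z": -80, "yaw": 69},
  {"x": 282, "y": 116, "z": -100, "yaw": 69},
  {"x": 282, "y": 116, "z": -100, "yaw": 69},
], grip=45, grip_force=60)

```text
time: 1.4
ee_pos: [0.4811, -0.3955, 0.1507]
tcp_rot: [-179.8, -0.1, 90.3]
wrist_force: [0.4, -0.0, 0.4]
opening: 0.045
```

Run:
```python
from h import *
o=get_obs();print(o['time'],o['ee_pos'],o['tcp_rot'],o['opening'],o['wrist_force'])
snap('side','s1');crop('s1',180,150,340,310,4.5,'c5')
```

```text
1.4 [ 0.48108197 -0.39553903  0.15067519] [-1.79772053e+02 -1.37322802e-01  9.03171576e+01] 0.04503054736812508 [ 0.43748185 -0.03760354  0.39301596]
```

View pics/c5.png

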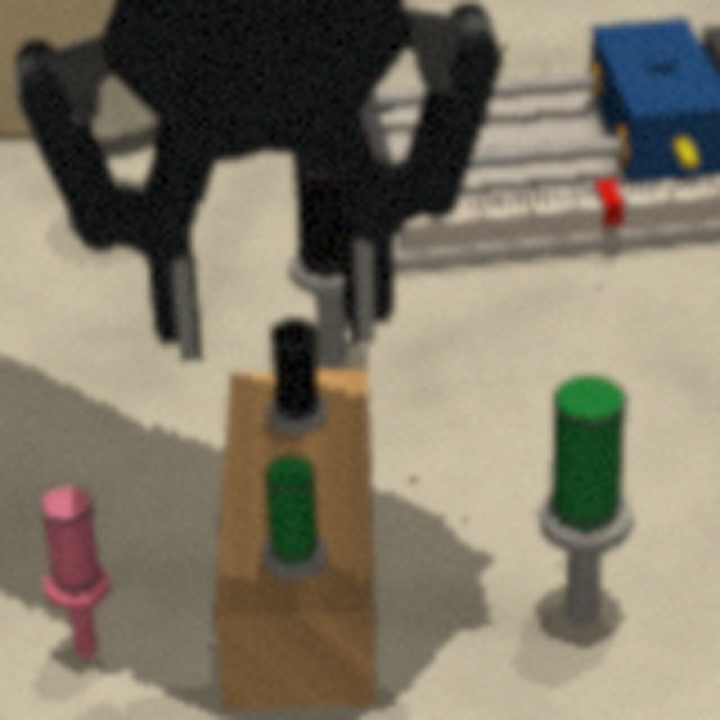

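The jaws hang above the rack, straddling the green pin in x, and nothing is in the way. I'll descend.

Call:
servo_tool([
  {"x": 1, "y": -1, "z": -25, "yaw": 0},
  {"x": 1, "y": -1, "z": -50, "yaw": 0},
  {"x": 1, "y": -1, "z": -70, "yaw": 0},
  {"x": 1, "y": -1, "z": -80, "yaw": 0},
  {"x": 1, "y": -1, "z": -80, "yaw": 0},
])

```text
time: 2.08
ee_pos: [0.4824, -0.3971, 0.0724]
tcp_rot: [-179.9, -0.1, 90.3]
wrist_force: [-0.0, 0.7, 1.9]
opening: 0.0448
```

Run:
```python
from h import *
o=get_obs();print(o['time'],o['ee_pos'],o['tcp_rot'],o['opening'],o['wrist_force'])
snap('side','s2');crop('s2',180,150,340,310,4.5,'c6')
```

```text
2.075 [ 0.48239164 -0.39706805  0.0723942 ] [-1.79865864e+02 -6.07073262e-02  9.02959538e+01] 0.044791297162212654 [-0.01683729  0.66944991  1.87430509]
```

View pics/c6.png

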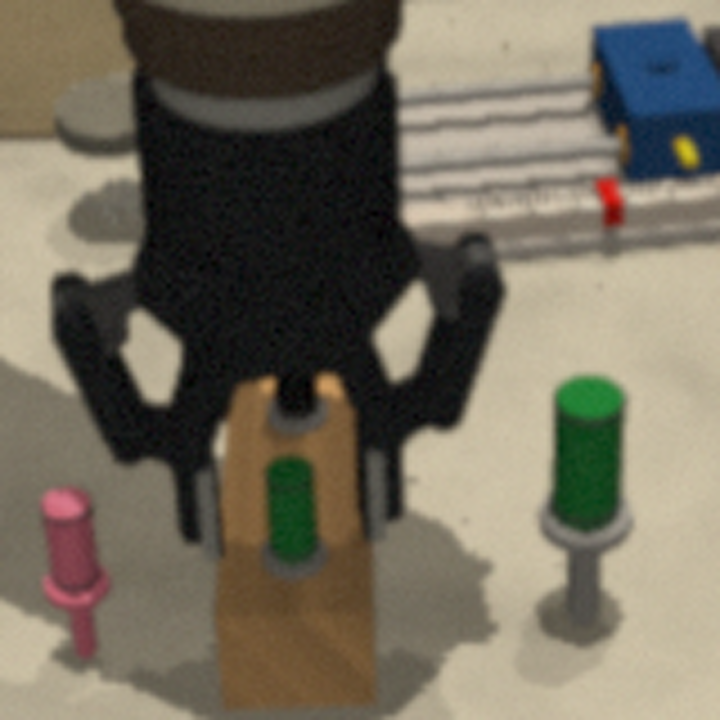

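The jaws are centred about the green head, with the fingertips just above flange level. I'll close.

Call:
servo_tool([
  {"x": 0, "y": 0, "z": 0, "yaw": 0},
  {"x": 0, "y": 0, "z": 0, "yaw": 0},
  {"x": 0, "y": 0, "z": 0, "yaw": 0},
  {"x": 0, "y": 0, "z": 0, "yaw": 0},
  {"x": 0, "y": 0, "z": 0, "yaw": 0},
], grip=5, grip_force=60)

```text
time: 2.75
ee_pos: [0.4831, -0.3976, 0.0743]
tcp_rot: [-180.0, 0.0, 90.3]
wrist_force: [0.3, -0.4, 7.0]
opening: 0.0146
```

Run:
```python
from h import *
o=get_obs();print(o['time'],o['ee_pos'],o['tcp_rot'],o['opening'],o['wrist_force'])
snap('side','s3');crop('s3',180,150,340,310,4.5,'c7')
```

```text
2.75 [ 0.48312419 -0.39759473  0.07431232] [-1.79997618e+02  4.31469782e-02  9.03013004e+01] 0.014639469367421654 [ 0.32816513 -0.41750886  6.99394116]
```

View pics/c7.png

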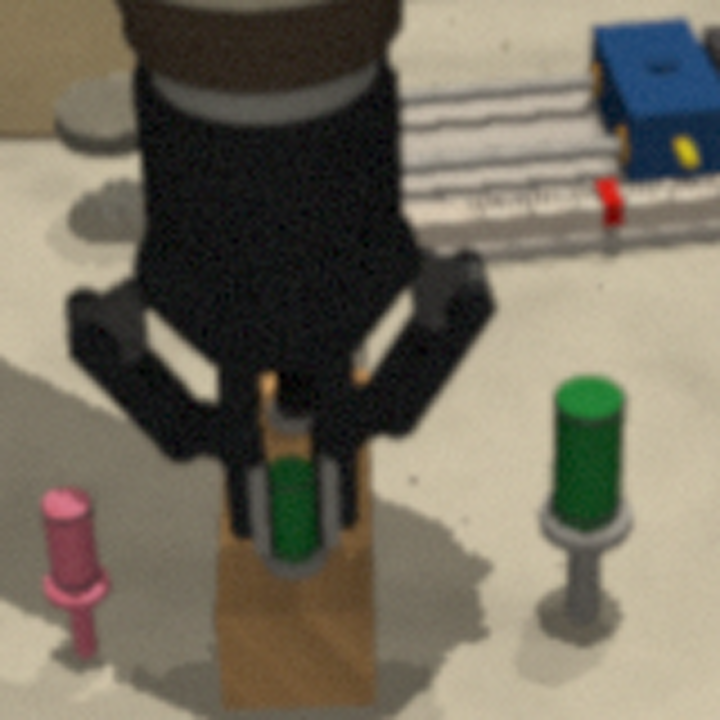

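Call:
servo_tool([
  {"x": 0, "y": 0, "z": 10, "yaw": 0},
  {"x": 0, "y": 0, "z": 25, "yaw": 0},
  {"x": 0, "y": 0, "z": 50, "yaw": 0},
  {"x": 0, "y": 0, "z": 80, "yaw": 0},
  {"x": 0, "y": 0, "z": 105, "yaw": 0},
  {"x": 30, "y": 44, "z": 115, "yaw": 0},
  {"x": 70, "y": 104, "z": 115, "yaw": 0},
  {"x": 110, "y": 163, "z": 115, "yaw": 0},
  {"x": 150, "y": 222, "z": 115, "yaw": 0},
  {"x": 180, "y": 266, "z": 115, "yaw": 0},
  {"x": 190, "y": 281, "z": 110, "yaw": 0},
  {"x": 190, "y": 281, "z": 100, "yaw": 0},
])

```text
time: 4.3
ee_pos: [0.6744, -0.114, 0.1748]
tcp_rot: [180.0, 0.0, 90.5]
wrist_force: [0.4, -0.1, -0.0]
opening: 0.0141
```

Call:
servo_tool([
  {"x": 0, "y": 0, "z": -20, "yaw": 0},
  {"x": 0, "y": 0, "z": -30, "yaw": 0},
  {"x": 0, "y": 0, "z": -30, "yaw": 0},
])

```text
time: 4.68
ee_pos: [0.6737, -0.1147, 0.1444]
tcp_rot: [-180.0, 0.0, 90.5]
wrist_force: [0.0, 0.2, 0.0]
opening: 0.0142
```

Run:
```python
from h import *
o=get_obs();print(o['time'],o['ee_pos'],o['tcp_rot'],o['opening'],o['wrist_force'])
snap('side','s4');snap('top','t4');crop('s4',270,90,390,210,5,'c8')
```

```text
4.675 [ 0.67374204 -0.11474589  0.14437703] [-1.79983596e+02  3.18646515e-02  9.04524011e+01] 0.014177257291322123 [0.01232974 0.20033757 0.02159568]
```

View pics/c8.png

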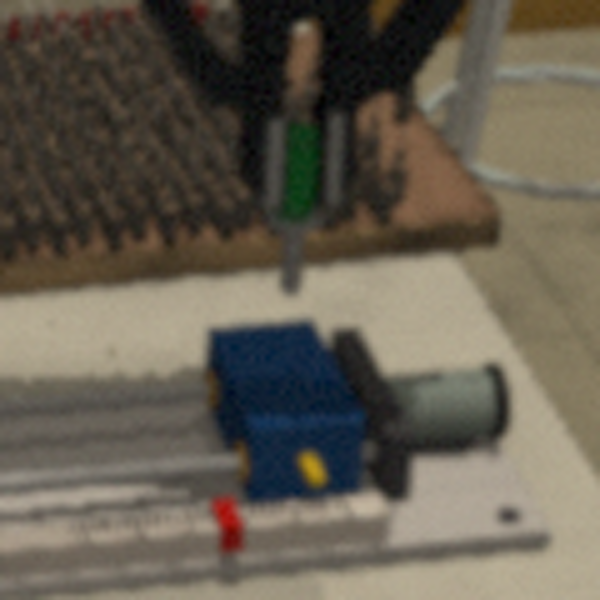

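View pics/t4.png

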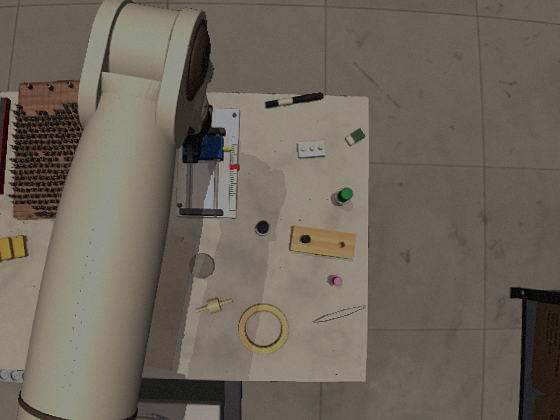

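Run:
```python
from h import *
s=5
for x,y,z in [(290,291,.082),(296,216,.112),]:
    print(atz('side',(x+.5)/s-.5+270,(y+.5)/s-.5+90,z))
print(proj('side',[.6713,-.1154,.048]),proj('side',[.6713,-.1154,.082]))
```

```text
[ 0.67293956 -0.11110078  0.082     ]
[ 0.6747862  -0.10732515  0.112     ]
[[326.49622889 164.31495235]] [[327.30198398 148.91335935]]
```

The side view shows the pin held upright, with its foot at side (327.6,148) right above the socket (predicted 327,149). I'll lower it 1 to 2 mm toward -x and -y.

Call:
servo_tool([
  {"x": -1, "y": -1.5, "z": -10, "yaw": 0},
  {"x": -1, "y": -1.5, "z": -20, "yaw": 0},
  {"x": -1, "y": -1.5, "z": -28, "yaw": 0},
  {"x": -1, "y": -1.5, "z": -34, "yaw": 0},
  {"x": -1, "y": -1.5, "z": -38, "yaw": 0},
  {"x": -1, "y": -1.5, "z": -42, "yaw": 0},
  {"x": -1, "y": -1.5, "z": -42, "yaw": 0},
])

```text
time: 5.65
ee_pos: [0.6733, -0.1161, 0.1034]
tcp_rot: [179.9, 0.0, 90.5]
wrist_force: [-0.5, -0.0, -0.6]
opening: 0.0142
```

Run:
```python
from h import *
o=get_obs();print(o['time'],o['ee_pos'],o['tcp_rot'],o['opening'],o['wrist_force'],o['torque'])
snap('side','s5');crop('s5',270,90,390,210,5,'c9')
```

```text
5.65 [ 0.67326787 -0.11613352  0.10341423] [1.79920077e+02 4.42607502e-02 9.04609487e+01] 0.014182652746483618 [-0.52963887 -0.02298203 -0.57266697] [-0.0515578   0.00349904 -0.00828581]
```

View pics/c9.png

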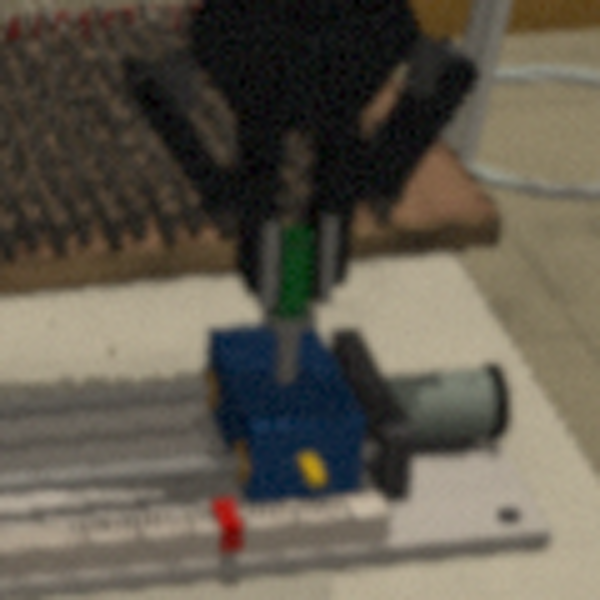

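The shank foot is at side (327,166), in the socket's mouth. There is no contact force, so I'll continue down gently.

Call:
servo_tool([
  {"x": 0, "y": 0, "z": -3, "yaw": 0},
  {"x": 0, "y": 0, "z": -6, "yaw": 0},
  {"x": 0, "y": 0, "z": -9, "yaw": 0},
  {"x": 0, "y": 0, "z": -9, "yaw": 0},
])

```text
time: 6.2
ee_pos: [0.6732, -0.1161, 0.0943]
tcp_rot: [179.9, 0.0, 90.5]
wrist_force: [-1.3, -0.2, 0.2]
opening: 0.0139
```

Hardly any resistance, so it is sliding in.

Call:
servo_tool([
  {"x": 0, "y": 0, "z": -3, "yaw": 0},
  {"x": 0, "y": 0, "z": -6, "yaw": 0},
  {"x": 0, "y": 0, "z": -9, "yaw": 0},
  {"x": 0, "y": 0, "z": -11, "yaw": 0},
  {"x": 0, "y": 0, "z": -12, "yaw": 0},
  {"x": 0, "y": 0, "z": -12, "yaw": 0},
])

```text
time: 6.95
ee_pos: [0.6732, -0.1161, 0.0822]
tcp_rot: [179.9, 0.0, 90.5]
wrist_force: [-0.5, 0.2, -0.5]
opening: 0.0143
```

Call:
servo_tool([
  {"x": 0, "y": 0, "z": -1.5, "yaw": 0},
  {"x": 0, "y": 0, "z": -2.5, "yaw": 0},
  {"x": 0, "y": 0, "z": -3, "yaw": 0},
  {"x": 0, "y": 0, "z": -3, "yaw": 0},
])

```text
time: 7.45
ee_pos: [0.6733, -0.1161, 0.0803]
tcp_rot: [179.9, 0.1, 90.5]
wrist_force: [-2.3, 0.2, 5.6]
opening: 0.0145
```

Run:
```python
from h import *
o=get_obs();print(o['time'],o['ee_pos'],o['tcp_rot'],o['opening'],o['wrist_force'],o['torque'])
snap('side','s6');crop('s6',270,90,390,210,5,'c10')
```

```text
7.45 [ 0.6732614  -0.11614178  0.08030372] [1.79885104e+02 5.27519190e-02 9.04591889e+01] 0.014471066969031417 [-2.27110215  0.22066627  5.64002949] [0.0951539  0.574365   0.04666421]
```

View pics/c10.png

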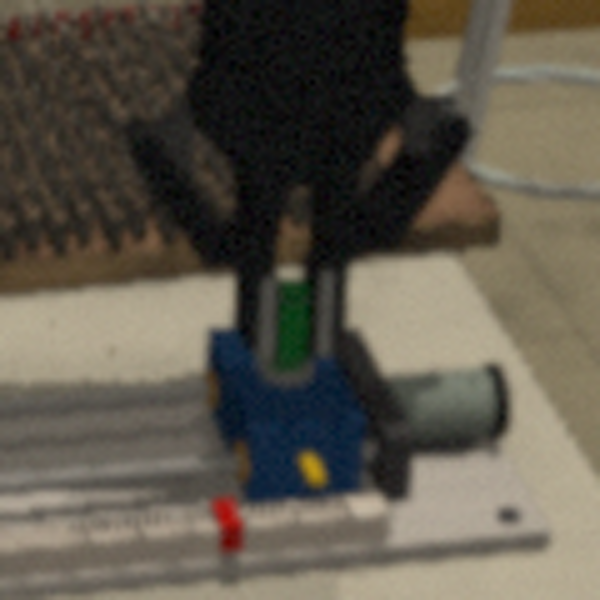

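The pin is seated: TCP z 80.3 mm is what was expected with the flange on the block, with 5.6 N of contact. Next I'll measure the travel to the red mark.

```bash
cat > meas.py <<'E'
from h import *
def meas(n,tag):
    f=np.load(f'pics/{tag}.npz');p=f['p'].astype(float);d=f['d'];hsv=cv2.cvtColor(f['p'],cv2.COLOR_RGB2HSV).astype(int)
    box=dict(top=(215,130,245,200),side=(295,165,345,205))[n]
    res={}
    for nm,(lo,hi) in dict(red=(174,6),yel=(18,34)).items():
        H=hsv[...,0];m=((H>=lo)|(H<=hi)) if lo>hi else ((H>=lo)&(H<=hi))
        m=m&(hsv[...,1]>130)&(hsv[...,2]>80)
        b=np.zeros_like(m);b[box[1]:box[3],box[0]:box[2]]=1;m&=b
        v,u=np.nonzero(m)
        if len(u)==0: continue
        P=np.array([atd(n,a,c,d[c,a]) for a,c in zip(u,v)])
        print(n,nm,len(u),'px',u.mean().round(2),v.mean().round(2),u.min(),u.max(),v.min(),v.max(),'P med',np.median(P,0).round(4),'xmin/max',P[:,0].min().round(4),P[:,0].max().round(4),'z',np.percentile(P[:,2],[5,95]).round(3))
E
python3 - <<'E'
from meas import *
meas('top','t0');meas('top','t4');meas('side','s0');meas('side','s6')
crop('s6',295,165,355,210,12,'c11')
E
```

```text
top red 36 px 234.0 166.5 230 238 165 168 P med [ 0.6367 -0.1792  0.026 ] xmin/max 0.4625 0.6404 z [0.024 0.03 ]
top yel 25 px 225.8 148.96 217 231 147 159 P med [ 0.6729 -0.1622  0.034 ] xmin/max 0.6499 0.6755 z [0.031 0.036]
top red 36 px 234.0 166.5 230 238 165 168 P med [ 0.6367 -0.1791  0.0263] xmin/max 0.6331 0.6404 z [0.024 0.03 ]
top yel 25 px 226.2 148.48 218 231 147 159 P med [ 0.6731 -0.1625  0.0336] xmin/max 0.6506 0.6755 z [0.032 0.037]
side red 47 px 315.43 194.47 313 318 189 199 P med [ 0.6347 -0.1858  0.0271] xmin/max 0.6309 0.6391 z [0.018 0.029]
side yel 25 px 330.92 183.12 317 334 179 186 P med [ 0.6704 -0.1652  0.0349] xmin/max 0.4459 0.6741 z [0.03  0.037]
side red 46 px 315.26 194.15 313 318 189 199 P med [ 0.635  -0.1856  0.0267] xmin/max 0.6308 0.6392 z [0.019 0.03 ]
side yel 24 px 332.12 183.38 330 334 181 186 P med [ 0.6712 -0.1642  0.0346] xmin/max 0.6687 0.6747 z [0.031 0.036]
```

View pics/c11.png

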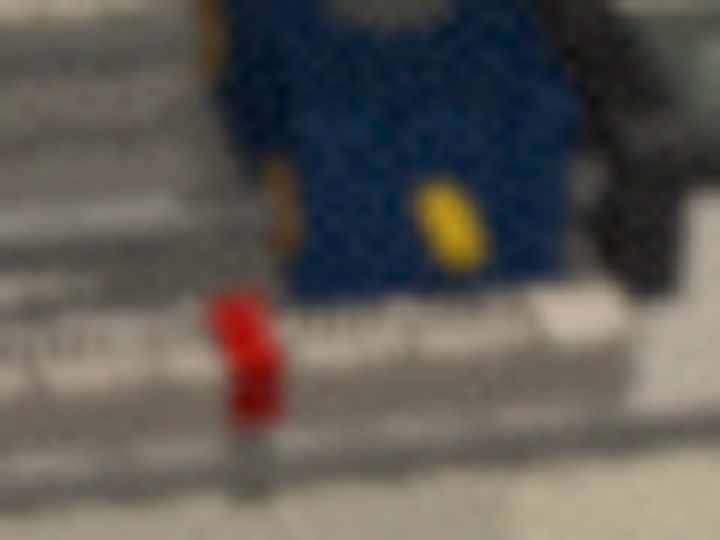

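Call:
servo_tool([
  {"x": -3, "y": 0, "z": 0, "yaw": 0},
  {"x": -7, "y": 0, "z": 0, "yaw": 0},
  {"x": -12, "y": 0, "z": 0, "yaw": 0},
  {"x": -17, "y": 0, "z": 0, "yaw": 0},
  {"x": -22, "y": 0, "z": 0, "yaw": 0},
  {"x": -27, "y": 0, "z": 0, "yaw": 0},
  {"x": -31, "y": 0, "z": 0, "yaw": 0},
  {"x": -34, "y": 0, "z": 0, "yaw": 0},
  {"x": -36, "y": 0, "z": 0, "yaw": 0},
  {"x": -36, "y": 0, "z": 0, "yaw": 0},
  {"x": -36, "y": 0, "z": 0, "yaw": 0},
])

```text
time: 8.88
ee_pos: [0.6384, -0.1161, 0.0805]
tcp_rot: [179.7, 0.1, 90.5]
wrist_force: [7.3, 0.2, -1.4]
opening: 0.0147
```

Run:
```python
from meas import *
o=get_obs();print(o['time'],o['ee_pos'],o['tcp_rot'],o['opening'],o['wrist_force'],o['torque'])
snap('side','s7');snap('top','t7');crop('s7',270,130,350,210,7,'c12')
meas('top','t7');meas('side','s7');crop('t7',170,120,250,200,7,'c13')
```

```text
8.875 [ 0.63843464 -0.11607453  0.08054052] [1.79712839e+02 5.16326577e-02 9.04743528e+01] 0.014720610067282048 [ 7.26005339  0.20415521 -1.42313303] [ 0.06215215 -1.68942921 -0.03473639]
top red 34 px 234.18 166.62 229 238 165 168 P med [ 0.6364 -0.1792  0.0267] xmin/max 0.6327 0.6404 z [0.023 0.031]
top yel 27 px 226.33 164.04 222 231 163 165 P med [ 0.6402 -0.1633  0.0344] xmin/max 0.6377 0.6428 z [0.03  0.038]
side red 49 px 315.2 194.12 312 318 189 199 P med [ 0.635  -0.1859  0.027 ] xmin/max 0.631 0.6389 z [0.019 0.029]
side yel 26 px 315.31 184.88 313 317 182 188 P med [ 0.6387 -0.1622  0.035 ] xmin/max 0.6361 0.6423 z [0.023 0.036]
```

View pics/c12.png

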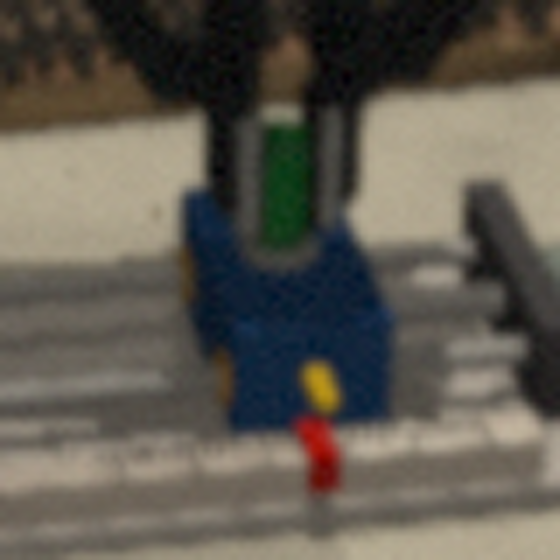

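View pics/c13.png

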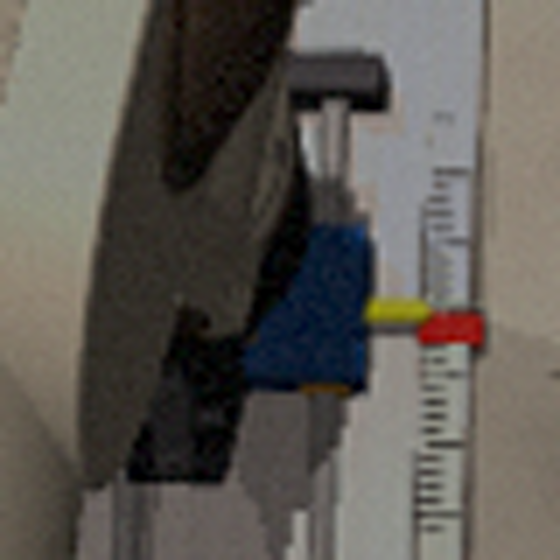

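The pointer is still about 3.7 mm short of the mark in both views. The arm also sags about 1 mm under the spring, so I'll pull 5 mm more.

Call:
servo_tool([
  {"x": -2, "y": 0, "z": 0, "yaw": 0},
  {"x": -4, "y": 0, "z": 0, "yaw": 0},
  {"x": -5, "y": 0, "z": 0, "yaw": 0},
  {"x": -5, "y": 0, "z": 0, "yaw": 0},
  {"x": -5, "y": 0, "z": 0, "yaw": 0},
  {"x": -5, "y": 0, "z": 0, "yaw": 0},
])

```text
time: 9.72
ee_pos: [0.6346, -0.1161, 0.0806]
tcp_rot: [179.6, 0.1, 90.5]
wrist_force: [6.9, -0.2, -4.7]
opening: 0.0142
```

Run:
```python
from meas import *
o=get_obs();print(o['time'],o['ee_pos'],o['tcp_rot'],o['opening'],o['wrist_force'],o['torque'])
snap('side','s8');snap('top','t8');crop('s8',270,130,350,210,7,'c14')
meas('top','t8');meas('side','s8');crop('t8',170,120,250,200,7,'c15')
print(get_obs()['ee_pos'])
```

```text
9.725 [ 0.63460427 -0.11607435  0.08058902] [1.79551607e+02 5.71356721e-02 9.04868818e+01] 0.014246625415846507 [ 6.89760096 -0.16713175 -4.71086656] [-0.00847648 -1.77679967  0.03798155]
top red 31 px 234.58 166.61 230 238 165 168 P med [ 0.6359 -0.1809  0.0266] xmin/max 0.6333 0.6399 z [0.023 0.029]
top yel 28 px 226.21 165.89 222 231 164 167 P med [ 0.6363 -0.1634  0.0331] xmin/max 0.6343 0.6403 z [0.029 0.035]
side red 47 px 315.19 194.17 312 318 189 199 P med [ 0.6346 -0.1852  0.0267] xmin/max 0.6308 0.6393 z [0.019 0.029]
side yel 25 px 313.28 185.0 311 315 182 188 P med [ 0.6347 -0.1628  0.0351] xmin/max 0.6324 0.6382 z [0.028 0.036]
[ 0.63460327 -0.11604563  0.08059058]
```

View pics/c14.png

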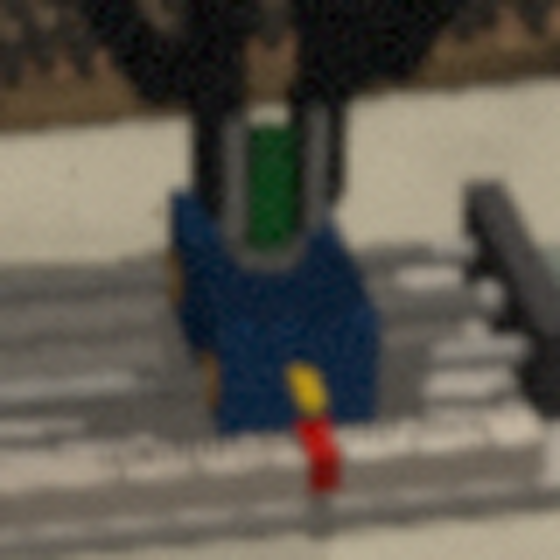

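View pics/c15.png

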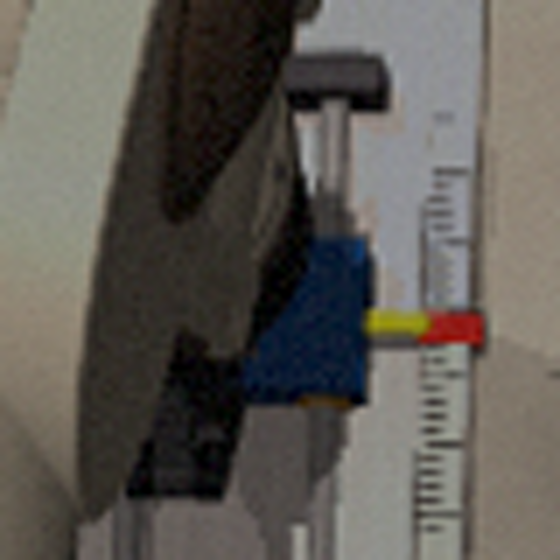

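In both views the pointer is in line with the red mark, within 0.1 to 0.4 mm. The flange is down on the block, the head is gripped, and the TCP isn't moving. I'll hand it in.

```bash
python3 -c "
from workcell import *
o=get_obs();print(o['qd'],o['opening']);job_done()"
```

```text
[ 0.08100119  0.01302792  0.07076389 -0.07112166  0.02477692 -0.00173435] 0.014207195370606867
the job is handed in; nothing more can be done
```

The small green pin is fully down in the slide's socket. The slide has been pulled out to the red mark by the pin's head. I handed the job in at about 10 s, still gripping the pin against the spring; no verdict is reported.

- **Seating:** with the slide still home, the tool stopped at 80.3 mm, the height expected with the flange resting on the block. It met 5.6 N of contact there.
- **Mark:** the first pull stopped about 3.7 mm short, so I pulled on. The last pictures put the pointer 0.4 mm (top view) and 0.1 mm (side view) from the mark's middle.
- **Hold:** the tool was not moving between readings, and the grip opening stayed at 14 mm. That is a little under the head's 16 mm, but the pin stayed held throughout. The wrist felt 6.9 N from the spring side. It also felt 4.7 N downward, so the tool is pulling up slightly on the pin; the side view still shows the flange on the block.
- **Left alone:** I planned the moves clear of the black pin, the jar and the trial block. I last saw them in place over the socket, before the pull, and did not re-measure them at the end.

The first move call was refused because its rows lacked some keys; nothing moved.

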